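# Close and lock the sliding cover of the bearing tray past its spring catch

## Task

Close the cover of the bearing tray and lock it. The cover's arm is blocked by the tooth of the spring catch, so hold the catch's pedal down with the fingertips, keep it down while you push the cover past the tooth all the way home, then let the pedal spring fully up behind the arm and move clear. Only press and push: do not grip the cover's arm, and touch its block nowhere but on the rear push face, and leave the bearings and everything else on the table where they are.

Things in the scene. Friction and masses are not known exactly. Their poses are not given: they have to be found in the camera images.
- tray: grey painted steel tray fixed to the table, 124 mm (x) by 212 mm (y, from -111 to +101), top of its guides at z = 44 mm. Origin on the table below the middle; the cover slides toward the tray's +y, x points away from the robot at yaw 0, z up. The -y half is a solid deck on which the open cover is parked; the +y half is the compartment with two bearings. In front of it (-x side) stands the spring catch in a housing, x -132 to -66, y -72 to +52 mm
- cover (a joint): how far the aluminium cover has slid toward the tray's +y, m: starts between 0.005 and 0.040 (open); at 0.060 its arm meets the tooth of the raised catch and is blocked; above 0.086 the arm is wholly past the tooth; 0.090 is fully home against the end stop. Slides with about 1.5 N of friction and cannot be lifted
- push_face (a point): middle of the upright face, looking to the tray's -y, that one pushes to move the cover: 42 mm wide (x), 18 mm high, from 11 mm above the raised pedal to 29 mm above it. It stands on the cover's flat arm (14 mm along y, 8 mm thick, underside 3 mm above the raised pedal), which reaches from the cover out across the pedal. The lower 8 mm above that underside is the arm itself, whose rear face is flush with the push face. Axes as the tray's
- push_block: aluminium block, 42 mm (x) by 19 mm (y) by 18 mm high, on the +y side of the push face and moving with it; its front, sides and top must not be touched. Origin under the middle of its rear edge
- pedal: flat steel plate with fine cross ribs, 66 mm (x) by 120 mm (y) by 10 mm thick, the pedal of the spring catch. Origin at the middle of its top face, 44 mm above the table when raised. Axes as the tray's. Pressing anywhere on it lowers it straight down, without tilting
- catch (a joint): how far the catch is pressed down, m: 0 raised, 0.010 at its bottom stop. Spring 3 N at 0, 9 N at 0.010; it springs back up. The arm of the cover can pass when it is pressed more than 0.006
- pedal_top (a point): point on the pedal's top face in the middle of the 50 mm wide ribbed strip (x) where fingertips press and along which they can slide beside the tooth; 10 mm to the -y side of the pedal's middle. Moves with the pedal
- tooth_top (a point): middle of the top of the catch's tooth, a steel block 12 by 12 mm standing 9 mm up from the pedal at the edge nearest the tray; moves with the pedal
- bearing_0: ball bearing 52 mm across, 16 mm high, lying in the tray's compartment; leave alone
- bearing_1: ball bearing 42 mm across, 13 mm high, lying in the tray's compartment; leave alone
- tape_measure: yellow tape measure, 68 x 83 x 37 mm, on the table beyond the +y end of the catch; leave alone
- u_bolt: steel U-bolt, 100 x 74 x 16 mm, lying on the table beyond the -y end of the tray; leave alone

How it is judged:
By the outcome, as a careful person would: the job done as asked, in the order asked, and still so for the second after the job is handed in, with the robot touching nothing.
It also fails if it takes over 38 s, if anything falls off the work surface, if the arm or the gripper's body presses on something with over 40 N, if the wrist force passes 120 N, or if a joint passes its speed limit or range.

## Robot

A 6-joint arm with a two-finger parallel gripper is mounted at the origin on a cart in front of the work surface, level with it; the furniture and walls round the work are solid. World frame = base frame: x ahead of the robot, y to its left, z up, the work surface at z = 0. Lengths are in m, angles in rad, forces in N, time in s.
With the tool pointing down it reaches from about 0.375 to 0.9 m from the base axis. Payload 3.1 kg.
Tool frame: the origin (TCP) lies midway between the tips of the shut fingers; the grasp point (between the pads) lies 19 mm behind it; z points along the fingers, y is the line along which they close (so a half turn about z gives the same grasp; the last joint's range is limited). The gripper opens to 85 mm and grips with 20 to 120 N. Pads are 22 mm wide; open, the fingers measure 114 mm over their backs; the gripper's body (76 mm by 85 mm) begins 54 mm behind the grasp point. The pads swing forward as they close: fully open they stand 13 mm farther back than shut.
Start: joints at [1.004, 0.527, 1.433, -0, 1.181, -0.178], TCP at [0.237, 0.578, 0.231] pointing down, gripper open.
Joint ranges: [-3.08, 3.08], [-0.75, 2.2], [0.22, 2.44], [-1.43, 4.57], [0, 2.65], [-2.85, 2.85]. Speed limits (rad/s): [2.79, 2.79, 3.14, 3.14, 3.14, 3.14].

## Interface

Orientations are given as a unit quaternion [x, y, z, w].
In Python, from station import manip gives the robot as it stands.
- The arm moves only by the tool step_arm, never from a script. Its argument "targets" is text: rows parted by semicolons, each of 4 numbers parted by spaces: the shift along the tool's x, y, z in mm, then the turn about the tool's z in degrees. A call has 1 to 12 rows; each row is the pose to reach, as a shift and turn from the pose commanded when the call began, along the tool's axes at that moment; what a row does not reach only later rows make up. A row lasts 1/10 s, in which the tool goes at most 50 mm and 8.59 degrees, less where a joint would pass 70% of its speed; a pose out of reach is approached as far as the arm can. A call with a gripper value outside its range is refused whole. "gripper" is the closure, from 0 (fully open) to 1 (shut), set as the call begins (left out, the last holds). The fingers move at their own pace and stop on an object; "squeeze" is the grip in N (left out, the last holds). Time passes only in rows, so rows that repeat a pose let the fingers close. It gives the time, the measured TCP pose, the force, the opening and the grip force at its end, in the units of the state.
- manip.sense(): the state, without advancing time (a new reading comes with each control period).
- manip.snapshot(name): name is "scene" or "side" or "wrist"; returns the picture (400x640x3 uint8, red, green, blue); there is no depth.
- manip.get_calibration(name): a dict with "fov_y" (degrees; the focal length in pixels is half the picture's height over the tangent of half this angle, whatever the lens; pixels are square), "cx", "cy" (the principal point, pixels), "extrinsics" (4x4, takes a point from camera to world coordinates); the wrist camera has in their place "tool_from_camera" (4x4, takes a point from camera to tool coordinates, whose origin is the TCP and whose axes are the flange's). Camera axes: x right, y down, z forward; pixel columns grow to the right and rows downward; lengths in m; the calibration is good to about 2 mm. A picture is of the moment at which its call begins: read the wrist's pose just before it. get_calibration takes no time and is no camera call.
- manip.sign_off(): hands the job in; it is judged then, once.
Trained networks look in the newest picture that a camera, given by its name, has taken for a name from the list of things; names that differ only in an ending like _2 or _b are one class to them, and where a whole thing is asked for, a point or a joint stands for the part that bears it (a point fixed in the world has none). Each returns a list of dicts, best first, with "p" (0 to 1); they miss things now and then, are a little off and sometimes report something else, mostly with a low value. They report only what shows in the picture. A call takes as long as a camera call.
- manip.recognise(camera, query): "position" ([column, row] in pixels, amid what is visible of it).
- manip.masks_of(camera, query): "pixels" (400x640 bool, what is visible of it) and "position" ([column, row] in pixels, amid what is visible of it).
- manip.mark_of(camera, query): "position" ([column, row] in pixels: a listed point, or the origin of a listed thing).
The state is a dict: "t": time; "q": joint angles; "qd": joint speeds; "tau": joint torques, N m; "tcp_pos": TCP position; "tool_rot": TCP orientation; "force": force on the tool from outside, world axes, zero at the start; "ft_torque": the same for the moment, N m; "finger_gap": opening from 0.0 (shut) to 1.0 (fully open); "gripper_force": force on a finger pad.
Only numpy, scipy, OpenCV 4.12 (cv2) and the standard library are available. Lean on these libraries where they do the work, as an engineer would, in place of code of your own. Each camera call takes 0.05 s, during which the arm holds its last target. There are 200 camera calls.

## Working session

There is one attempt and no reset: what is moved stays moved. The work goes in short steps, Python scripts to look and compute and a tool call to move; the robot and the scene stay as the last step left them, time stands still between calls to the robot, and variables do not carry over. Pictures are saved under pics/ and viewed, at most 10 in all, crops included, and the job is handed in when it is done.

Besides the shell and the picture viewer there is one more tool, called after "Call:" as name(argument=value, ...), one argument or row to a line, values as JSON. step_arm: Moves the arm, as the interface text tells. Its arguments: {"type":"object","properties":{"targets":{"type":"string"},"gripper":{"type":"number"},"squeeze":{"type":"number"}},"required":["targets"]}

```bash
mkdir -p pics
cat > h.py <<'E'
import numpy as np, cv2
from scipy.spatial.transform import Rotation as R
from station import manip as m
def cam(n,s=None):
    c=m.get_calibration(n); f=200/np.tan(np.radians(c["fov_y"])/2)
    if "extrinsics" in c: T=np.array(c["extrinsics"])
    else:
        s=s or m.sense(); W=np.eye(4); W[:3,:3]=R.from_quat(s["tool_rot"]).as_matrix(); W[:3,3]=s["tcp_pos"]; T=W@np.array(c["tool_from_camera"])
    return f,c["cx"],c["cy"],T
def ray(C,p):
    f,cx,cy,T=C; d=T[:3,:3]@np.array([(p[0]-cx)/f,(p[1]-cy)/f,1]); return T[:3,3],d
def atz(C,p,z):
    o,d=ray(C,p); return o+d*(z-o[2])/d[2]
def proj(C,P):
    f,cx,cy,T=C; q=T[:3,:3].T@(np.array(P)-T[:3,3]); return np.array([cx+f*q[0]/q[2],cy+f*q[1]/q[2]])
E
python3 - <<'E'
from h import *
np.set_printoptions(precision=4,suppress=True)
s=m.sense(); print(s["t"],s["tcp_pos"],s["tool_rot"],s["force"])
Z={"pedal_top":.044,"pedal":.044,"tooth_top":.053,"push_face":.064,"push_block":.055,"tray":0,"bearing_0":None}
for n in ["scene","side","wrist"]:
    s=m.sense(); C=cam(n,s); im=m.snapshot(n); cv2.imwrite(f"pics/{n}0.png",im[:,:,::-1])
    for q,z in Z.items():
        if z is None: continue
        r=m.mark_of(n,q)[:1]
        for d in r: print(n,q,round(d["p"],2),np.round(d["position"]),atz(C,d["position"],z))
E
```

```text
0.0 [0.2365 0.5778 0.2303] [ 0.1932  0.9812 -0.001  -0.0004] [-0.9413 -0.2276 -0.2035]
scene pedal_top 0.76 [328. 202.] [ 0.4866 -0.0383  0.044 ]
scene pedal 0.62 [321. 199.] [ 0.4889 -0.0182  0.044 ]
scene tooth_top 0.96 [316. 188.] [0.5108 0.0079 0.053 ]
scene push_face 0.88 [334. 195.] [ 0.4882 -0.0526  0.064 ]
scene push_block 0.67 [328. 199.] [ 0.4797 -0.0426  0.055 ]
scene tray 0.75 [324. 193.] [0.5846 0.0234 0.    ]
side pedal_top 0.58 [362. 206.] [ 0.48   -0.0221  0.044 ]
side pedal 0.62 [354. 207.] [ 0.494 -0.014  0.044]
side tooth_top 0.72 [341. 207.] [0.513  0.0123 0.053 ]
side push_face 0.85 [360. 191.] [ 0.4939 -0.0477  0.064 ]
side push_block 0.62 [361. 199.] [ 0.4855 -0.0326  0.055 ]
side tray 0.94 [306. 224.] [0.5866 0.0218 0.    ]
wrist pedal 0.64 [119. 397.] [0.4166 0.2109 0.044 ]
```

```bash
python3 -c "
import cv2,numpy as np
a=cv2.imread('pics/scene0.png');b=cv2.imread('pics/side0.png');c=cv2.imread('pics/wrist0.png')
o=np.zeros((500,800,3),np.uint8);o[:250,:400]=cv2.resize(a,(400,250));o[:250,400:]=cv2.resize(b,(400,250));o[250:,:400]=cv2.resize(c,(400,250));cv2.imwrite('pics/m0.png',o)"
```

```text
(no output)
```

View pics/m0.png

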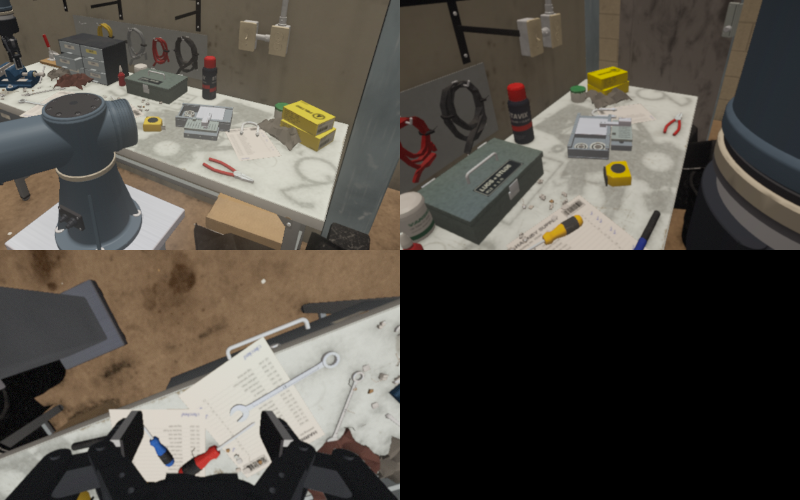

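Call:
step_arm(
  targets="-9 -10 0 2; -35 -40 0 6; -65 -75 0 11; -96 -110 0 17; -126 -145 0 23; -157 -180 0 28; -187 -215 0 34; -218 -250 0 40; -248 -285 0 45; -278 -320 0 50; -309 -355 0 53; -335 -385 0 53",
  gripper=1,
)

```text
t: 2.25
tcp_pos: [0.401, 0.0924, 0.2316]
tool_rot: [0.612, 0.791, 0.0, 0.0]
force: [1.0, -0.2, -1.0]
finger_gap: -0.001
gripper_force: 0.0
```

Run:
```python
from h import *
np.set_printoptions(precision=3,suppress=True)
s=m.sense(); print(s["t"],s["q"],s["tcp_pos"]); M=R.from_quat(s["tool_rot"]).as_matrix(); print(M)
print(np.array(m.get_calibration("wrist")["tool_from_camera"]), cam("wrist")[0])
print("togo tool", M.T@(np.array([.45,-.05,.25])-s["tcp_pos"]))
```

```text
2.25 [-0.046  0.239  1.938 -0.001  0.963 -0.299] [0.401 0.092 0.232]
[[-0.251  0.968  0.001]
 [ 0.968  0.251 -0.001]
 [-0.001  0.001 -1.   ]]
[[-0.    -0.954 -0.299  0.078]
 [ 1.    -0.     0.001 -0.   ]
 [-0.001 -0.299  0.954 -0.143]
 [ 0.     0.     0.     1.   ]] 319.73355965780127
togo tool [-0.15   0.012 -0.018]
```

Call:
step_arm(
  targets="-15 20 0 0; -40 45 0 0; -65 70 0 0; -75 75 0 0; -75 75 0 0; -75 75 0 0",
)

```text
t: 2.85
tcp_pos: [0.4906, 0.0419, 0.2309]
tool_rot: [0.611, 0.792, -0.001, -0.001]
force: [-1.7, -0.6, 0.1]
finger_gap: 0.002
gripper_force: 0.0
```

```bash
cat > look.py <<'E'
from h import *
import sys
np.set_printoptions(precision=4,suppress=True)
Z={"pedal_top":.044,"pedal":.044,"tooth_top":.053,"push_face":.064,"push_block":.055,"tray":0}
s=m.sense(); C=cam("wrist",s); im=m.snapshot("wrist"); cv2.imwrite(sys.argv[1],im[:,:,::-1])
print(s["t"],s["tcp_pos"],s["qd"])
for q,z in Z.items():
    for d in m.mark_of("wrist",q)[:2]: print(q,round(d["p"],2),np.round(d["position"]),atz(C,d["position"],z))
for q in ["pedal","push_block"]:
    for d in m.masks_of("wrist",q)[:1]:
        c=max(cv2.findContours(d["pixels"].astype(np.uint8),0,2)[0],key=cv2.contourArea)
        print(q,"mask corners",[(p,atz(C,p,.044 if q=="pedal" else .073)[:2]) for p in cv2.boxPoints(cv2.minAreaRect(c)).round()])
E
python3 look.py pics/w1.png
```

```text
2.85 [0.4906 0.0419 0.2309] [ 0.0174 -0.0113  0.0138  0.     -0.0025 -0.0012]
pedal_top 0.93 [306. 235.] [ 0.4897 -0.028   0.044 ]
pedal 0.97 [315. 228.] [ 0.4967 -0.0173  0.044 ]
tooth_top 0.69 [334. 200.] [0.5076 0.0211 0.053 ]
push_face 0.79 [306. 260.] [ 0.4957 -0.0475  0.064 ]
push_block 0.67 [303. 248.] [ 0.4898 -0.0393  0.055 ]
tray 0.63 [391. 202.] [0.5827 0.0211 0.    ]
pedal mask corners [(array([278., 173.], dtype=float32), array([0.444, 0.033])), (array([341., 171.], dtype=float32), array([0.5077, 0.0519])), (array([343., 237.], dtype=float32), array([ 0.5303, -0.0203])), (array([280., 239.], dtype=float32), array([ 0.4624, -0.0407]))]
push_block mask corners [(array([284., 237.], dtype=float32), array([ 0.4666, -0.0236])), (array([324., 235.], dtype=float32), array([ 0.5057, -0.011 ])), (array([325., 256.], dtype=float32), array([ 0.5128, -0.0338])), (array([286., 258.], dtype=float32), array([ 0.4739, -0.0464]))]
```

View pics/w1.png

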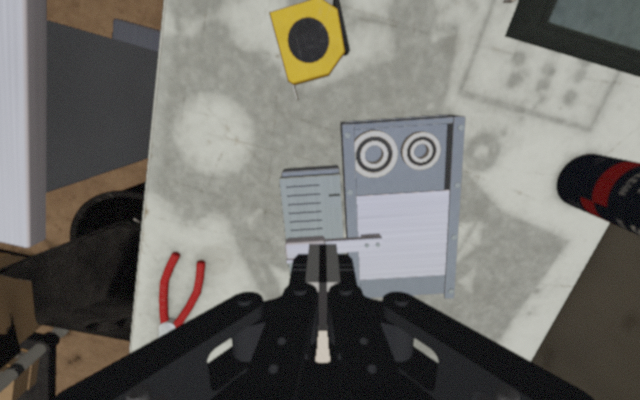

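Call:
step_arm(
  targets="-20 -4 15 -1; -55 -9 40 -2; -88 -14 70 -2; -106 -17 100 -2; -106 -17 125 -2; -106 -17 136 -2; -106 -17 136 -2; -106 -17 136 -2",
)

```text
t: 4.1
tcp_pos: [0.5035, -0.0649, 0.0959]
tool_rot: [0.596, 0.803, 0.0, 0.0]
force: [-0.3, -0.4, 0.2]
finger_gap: 0.002
gripper_force: 0.0
```

```bash
python3 look.py pics/w2.png
python3 - <<'E'
from h import *
np.set_printoptions(precision=4,suppress=True)
for n in ["scene","side"]:
    C=cam(n); im=m.snapshot(n); cv2.imwrite(f"pics/{n}2.png",im[:,:,::-1])
    for q,z in {"push_face":.064,"push_block":.055,"tooth_top":.053}.items():
        for d in m.mark_of(n,q)[:1]: print(n,q,round(d["p"],2),np.round(d["position"]),atz(C,d["position"],z))
    print(n,"tip",proj(C,m.sense()["tcp_pos"]))
a=cv2.imread('pics/w2.png');b=cv2.imread('pics/scene2.png')[120:260,250:410];c=cv2.imread('pics/side2.png')[140:280,280:440]
o=np.zeros((600,640,3),np.uint8);o[:320]=a[:320];o[320:]=np.hstack([cv2.resize(b,(320,280),interpolation=2),cv2.resize(c,(320,280),interpolation=2)]);cv2.imwrite('pics/m2.png',o)
E
```

```text
4.1 [ 0.5035 -0.0649  0.0959] [ 0.004  -0.0211 -0.0067  0.0008 -0.0035 -0.0017]
pedal_top 0.91 [319. 167.] [ 0.4903 -0.0296  0.044 ]
pedal 0.86 [334. 154.] [ 0.4968 -0.0193  0.044 ]
tooth_top 0.64 [377.  91.] [0.5084 0.0223 0.053 ]
push_face 0.79 [319. 204.] [ 0.4957 -0.0463  0.064 ]
push_block 0.98 [317. 189.] [ 0.4928 -0.0408  0.055 ]
tray 0.61 [466. 124.] [0.5864 0.0225 0.    ]
pedal mask corners [(array([271.,  44.], dtype=float32), array([0.4454, 0.029 ])), (array([387.,  44.], dtype=float32), array([0.5069, 0.0476])), (array([387., 170.], dtype=float32), array([ 0.5316, -0.0193])), (array([271., 170.], dtype=float32), array([ 0.4626, -0.0401]))]
push_block mask corners [(array([278., 162.], dtype=float32), array([ 0.4678, -0.0275])), (array([355., 160.], dtype=float32), array([ 0.5061, -0.0148])), (array([356., 199.], dtype=float32), array([ 0.5134, -0.035 ])), (array([279., 202.], dtype=float32), array([ 0.4738, -0.0487]))]
scene push_block 0.5 [329. 198.] [ 0.4875 -0.0412  0.055 ]
scene tooth_top 0.71 [315. 188.] [0.5111 0.0102 0.053 ]
scene tip [342.4029 181.5786]
side push_face 0.66 [358. 190.] [ 0.4975 -0.0494  0.064 ]
side tooth_top 0.73 [306. 224.] [0.552  0.0953 0.053 ]
side tip [358.9328 173.0204]
```

View pics/m2.png

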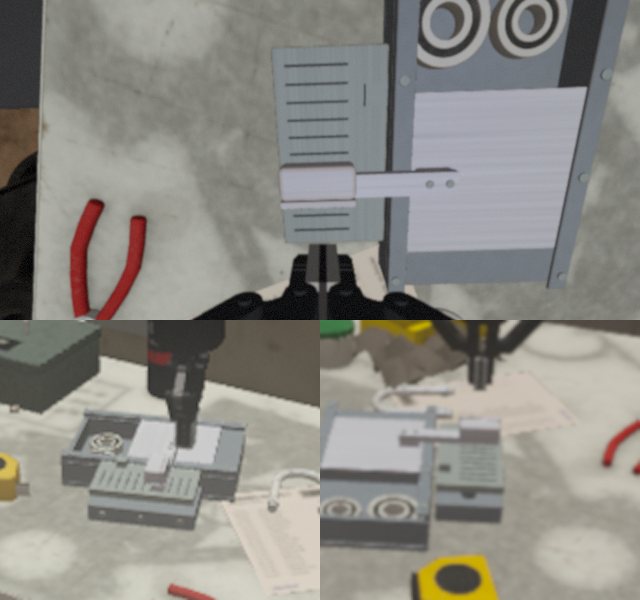

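Run:
```python
from h import *
np.set_printoptions(precision=4,suppress=True)
s=m.sense(); C=cam("wrist",s); M=R.from_quat(s["tool_rot"]).as_matrix()
def t(p,z): 
    P=atz(C,p,z); return P[:2],1e3*(M.T@(P-s["tcp_pos"]))[:2]
for n,p,z in [("block rear L",(281,206),.073),("block rear R",(354,207),.073),("block front L",(280,166),.073),("block front R",(355,164),.073),("pedal rear L",(285,242),.044),("pedal rear R",(386,242),.044),("pedal front L",(273,47),.044),("pedal front R",(388,44),.044),("tray cov",(390,285),.044),("tray edge top",(386,0),.044)]: print(n,*t(p,z))
print(proj(C,s["tcp_pos"]), s["tcp_pos"],M[:,:2].T)
```

```text
block rear L [ 0.4749 -0.0507] [ 21.9764 -22.7001]
block rear R [ 0.5132 -0.0399] [21.381  17.1179]
block front L [ 0.4689 -0.0294] [ 44.1182 -22.3627]
block front R [ 0.5062 -0.0171] [45.1667 16.9416]
pedal rear L [ 0.4829 -0.085 ] [-13.0954 -24.9588]
pedal rear R [ 0.5472 -0.0657] [-13.1348  42.172 ]
pedal front L [0.4465 0.0275] [105.1094 -27.4465]
pedal front R [0.507  0.0473] [106.6151  36.1648]
tray cov [ 0.5611 -0.0957] [-45.8629  46.8978]
tray edge top [0.4986 0.067 ] [127.9377  33.793 ]
[322.7145 261.9721] [ 0.503  -0.0653  0.0953] [[-0.2877  0.9577  0.0001]
 [ 0.9577  0.2877 -0.0001]]
```

Call:
step_arm(
  targets="1 -1 10 -1; 2 -2 25 -1; 2 -2 38 -1; 2 -2 46 -1; 2 -2 51 -1; 2 -2 54 -1; 2 -2 57 -1; 2 -2 57 -1; 2 -2 57 -1",
)

```text
t: 5.85
tcp_pos: [0.5, -0.0637, 0.0387]
tool_rot: [0.59, 0.808, -0.0, -0.0]
force: [-3.0, 1.7, 3.7]
finger_gap: -0.002
gripper_force: 2.3
```

Run:
```python
from h import *
s=m.sense();print(s)
ims=[m.snapshot(n)[:,:,::-1] for n in("wrist","scene","side")]
o=np.zeros((600,640,3),np.uint8);o[:320]=ims[0][:320];o[320:]=np.hstack([cv2.resize(ims[1][150:242,280:385],(320,280),interpolation=2),cv2.resize(ims[2][150:242,300:405],(320,280),interpolation=2)]);cv2.imwrite('pics/m3.png',o)
```

```text
{'t': 5.85, 'q': array([-3.48693715e-01,  6.93288199e-01,  1.87611293e+00, -1.81903866e-04,
        5.73100920e-01, -6.58095921e-01]), 'qd': array([ 0.00056716, -0.00173913,  0.00058718,  0.00036446, -0.00049838,
        0.00079669]), 'tau': array([-1.09351552e-01, -3.82025099e+01, -7.83787251e+00,  7.29311141e-02,
       -8.14712718e-01,  4.04952050e-03]), 'tcp_pos': array([ 0.49999996, -0.06369781,  0.03866863]), 'tool_rot': array([ 5.89646059e-01,  8.07661634e-01, -1.73869581e-04, -4.23021775e-04]), 'force': array([-3.01027711,  1.71505568,  3.71609584]), 'ft_torque': array([0.11177118, 0.42831052, 0.01782313]), 'gripper_force': 2.2783033177256584, 'finger_gap': -0.00235887907702289}
```

View pics/m3.png

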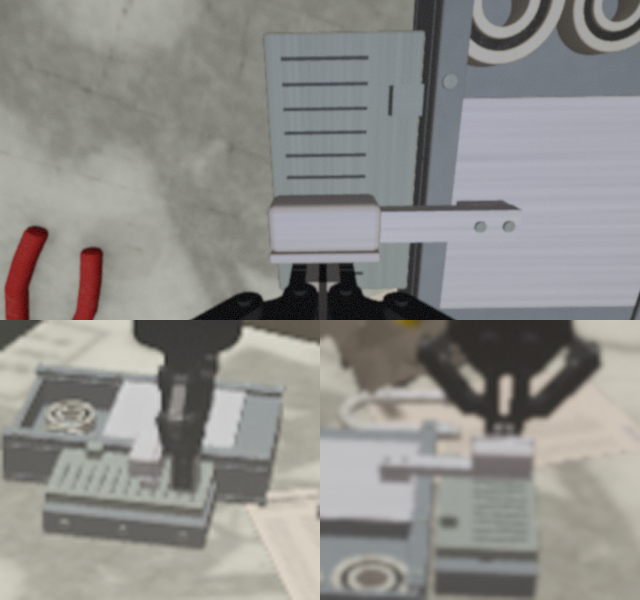

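Call:
step_arm(
  targets="0 0 2 0; 0 0 2 0; 0 0 2 0",
)

```text
t: 6.3
tcp_pos: [0.5, -0.0637, 0.0365]
tool_rot: [0.59, 0.808, -0.0, -0.0]
force: [-3.1, 0.3, 6.3]
finger_gap: -0.001
gripper_force: 2.9
```

Call:
step_arm(
  targets="0 0 1 0; 0 0 2 0; 0 0 2 0",
)

```text
t: 6.6
tcp_pos: [0.5, -0.0637, 0.0346]
tool_rot: [0.59, 0.808, -0.0, -0.0]
force: [-2.8, 0.9, 6.9]
finger_gap: -0.002
gripper_force: 3.5
```

Call:
step_arm(
  targets="0 0 1 0; 0 0 1 0; 0 0 1 0",
)

```text
t: 6.9
tcp_pos: [0.5, -0.0637, 0.034]
tool_rot: [0.59, 0.808, -0.0, -0.0]
force: [-4.0, 1.7, 10.0]
finger_gap: -0.003
gripper_force: 4.6
```

Call:
step_arm(
  targets="0 0 0 0; 0 0 0 0",
)

```text
t: 7.1
tcp_pos: [0.5, -0.0637, 0.034]
tool_rot: [0.59, 0.808, -0.0, -0.0]
force: [-4.4, 0.8, 9.2]
finger_gap: 0.001
gripper_force: 4.6
```

Call:
step_arm(
  targets="2 0 0 0; 5 0 0 0; 8 0 0 0; 11 0 0 0; 14 0 0 0; 18 0 0 0; 22 0 0 0; 26 0 0 0; 30 0 0 0; 30 0 0 0",
)

```text
t: 8.1
tcp_pos: [0.4962, -0.0375, 0.0347]
tool_rot: [0.589, 0.808, 0.001, 0.006]
force: [1.6, -4.6, 7.9]
finger_gap: 0.002
gripper_force: 3.7
```

```bash
cat > chk.py <<'E'
from h import *
import sys
s=m.sense(); C=cam("wrist",s); M=R.from_quat(s["tool_rot"]).as_matrix(); im=m.snapshot("wrist"); cv2.imwrite(sys.argv[1],im[:,:,::-1])
print(s["t"],s["tcp_pos"].round(4),(M.T@s["force"]).round(1))
for q,z in (("push_face",.064),("push_block",.055),("tooth_top",.043)):
    for d in m.mark_of("wrist",q)[:1]: print(q,round(d["p"],2),np.round(d["position"]),(1e3*(M.T@(atz(C,d["position"],z)-s["tcp_pos"]))).round(1))
E
python3 chk.py pics/w4.png
```

```text
8.1 [ 0.4962 -0.0375  0.0347] [-4.9  0.2 -7.9]
push_face 0.62 [314. 273.] [ 11.1  -3.7 -29.4]
push_block 0.71 [311. 248.] [ 17.9  -5.1 -20.5]
tooth_top 0.63 [392. 164.] [51.2 29.5 -8.4]
```

View pics/w4.png

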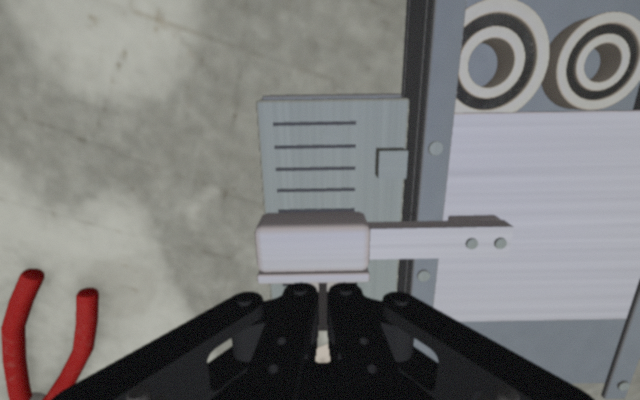

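Call:
step_arm(
  targets="2 0 0.5 0; 6 0 0.5 0; 10 0 0.5 0; 14 0 0.5 0; 18 0 0.5 0; 22 0 0.5 0; 26 0 0.5 0; 30 0 0.5 0; 34 0 0.5 0; 38 0 0.5 0; 40 0 0.5 0; 40 0 0.5 0",
)

```text
t: 9.5
tcp_pos: [0.4838, 0.0008, 0.0342]
tool_rot: [0.589, 0.808, 0.002, 0.005]
force: [1.4, -5.3, 10.2]
finger_gap: 0.004
gripper_force: 4.1
```

```bash
python3 chk.py pics/w5.png
```

```text
9.5 [0.4838 0.0008 0.0342] [ -5.5  -0.2 -10.2]
push_face 0.63 [313. 277.] [  9.5  -3.8 -29.9]
push_block 0.62 [315. 251.] [ 16.7  -3.4 -20.9]
```

View pics/w5.png

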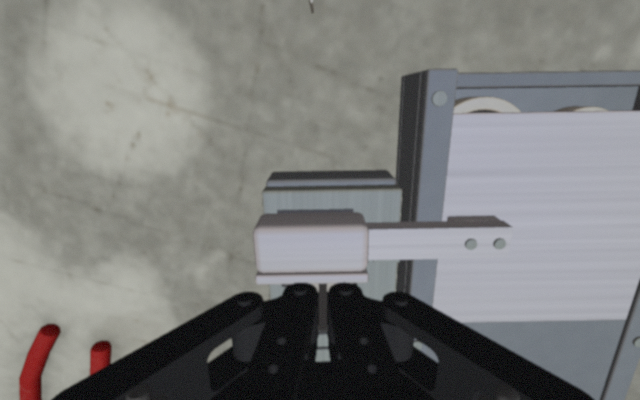

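Call:
step_arm(
  targets="2 0 0 0; 4 0 0 0; 6 0 0 0; 7 0 0 0; 7 0 0 0",
)

```text
t: 10.2
tcp_pos: [0.4818, 0.0074, 0.0342]
tool_rot: [0.589, 0.808, 0.002, 0.005]
force: [0.9, -5.9, 8.6]
finger_gap: -0.001
gripper_force: 4.2
```

Call:
step_arm(
  targets="1 0 0 0; 2 0 0 0; 2 0 0 0",
)

```text
t: 10.5
tcp_pos: [0.4814, 0.0087, 0.0343]
tool_rot: [0.589, 0.808, 0.001, 0.006]
force: [-0.1, -10.6, 9.6]
finger_gap: 0.002
gripper_force: 6.3
```

Call:
step_arm(
  targets="1 0 0 0; 2 0 0 0; 2 0 0 0",
)

```text
t: 10.8
tcp_pos: [0.4814, 0.0089, 0.0343]
tool_rot: [0.589, 0.808, 0.001, 0.007]
force: [0.1, -18.5, 8.9]
finger_gap: -0.005
gripper_force: 10.3
```

Call:
step_arm(
  targets="-2 0 0 0; -4 0 0 0; -6 0 0 0; -8 0 0 0; -9 0 0 0; -9 0 0 0",
)

```text
t: 11.4
tcp_pos: [0.4809, 0.0055, 0.034]
tool_rot: [0.59, 0.807, 0.002, 0.002]
force: [0.7, 7.7, 11.0]
finger_gap: -0.001
gripper_force: 5.4
```

```bash
python3 chk.py pics/w6.png
```

```text
11.4 [0.4809 0.0055 0.034 ] [  7.1   3.  -10.9]
push_face 0.9 [314. 265.] [ 15.2  -3.6 -30.1]
push_block 0.95 [314. 246.] [ 19.2  -3.8 -21.1]
tooth_top 0.72 [391. 261.] [ 5.3 31.9 -8.9]
```

View pics/w6.png

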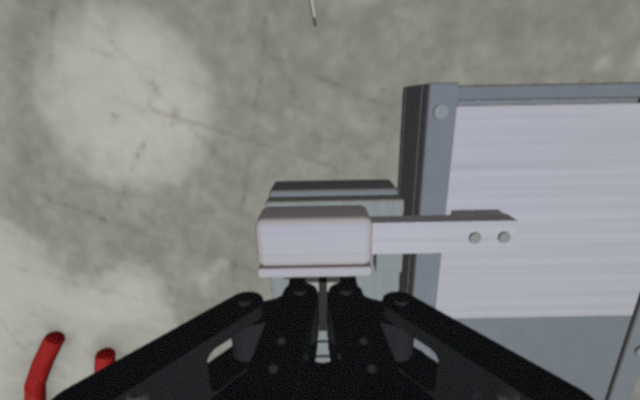

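Call:
step_arm(
  targets="-1 0 -2 0; -2 0 -5 0; -3 0 -8 0; -4 0 -11 0; -5 0 -15 0; -6 0 -25 0; -8 0 -45 0; -10 0 -75 0; -12 0 -105 0; -14 0 -125 0; -14 0 -130 0; -14 0 -130 0",
)

```text
t: 12.8
tcp_pos: [0.4832, -0.0089, 0.1635]
tool_rot: [0.59, 0.807, 0.0, 0.001]
force: [0.5, 0.9, 0.2]
finger_gap: 0.001
gripper_force: 0.0
```

```bash
sed -i 's/("tooth_top",.043)/("tooth_top",.053),("pedal",.044)/' chk.py; python3 chk.py pics/w7.png
python3 - <<'E'
from h import *
b=m.snapshot("scene")[150:240,270:400,::-1];c=m.snapshot("side")[150:240,290:420,::-1];a=cv2.imread("pics/w7.png")
cv2.imwrite("pics/m7.png",np.vstack([a[:330],np.hstack([cv2.resize(b,(320,222),interpolation=2),cv2.resize(c,(320,222),interpolation=2)])]))
E
```

```text
12.8 [ 0.4832 -0.0089  0.1635] [ 0.7  0.8 -0.2]
push_face 0.56 [323. 163.] [31.   0.6 99.5]
push_block 0.94 [320. 153.] [ 36.7  -1.7 108.5]
tooth_top 0.64 [361. 171.] [ 22.   31.4 110.6]
pedal 0.62 [334. 210.] [-14.9  10.4 119.6]
```

View pics/m7.png

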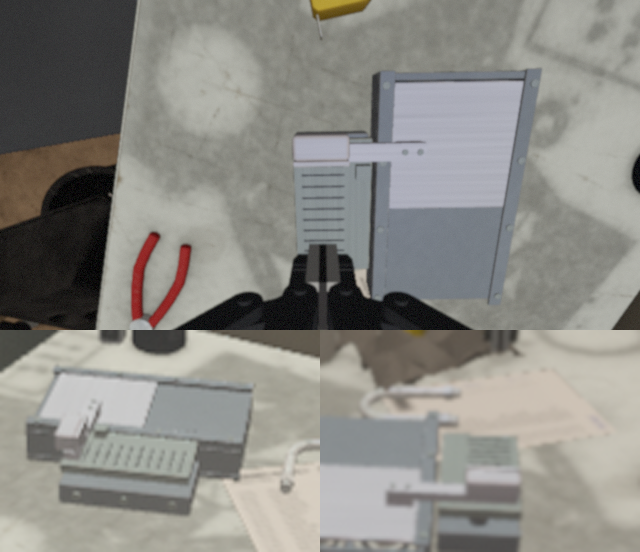

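```bash
python3 -c "
import cv2
a=cv2.imread('pics/w7.png')[120:270,270:420];cv2.imwrite('pics/c7.png',cv2.resize(a,(600,600),interpolation=2))"
python3 - <<'E'
from h import *
s=m.sense();C=cam("wrist",s);M=R.from_quat(s["tool_rot"]).as_matrix()
# predicted pedal rear corner/tooth for raised vs down
T=np.array([.5084,.0223]);
for z in (.053,.047,.043): print(z,proj(C,[*T,z]))
E
```

```text
0.053 [365.17882603 172.27790455]
0.047 [364.25235693 170.67876769]
0.043 [363.65681193 169.6508241 ]
```

View pics/c7.png

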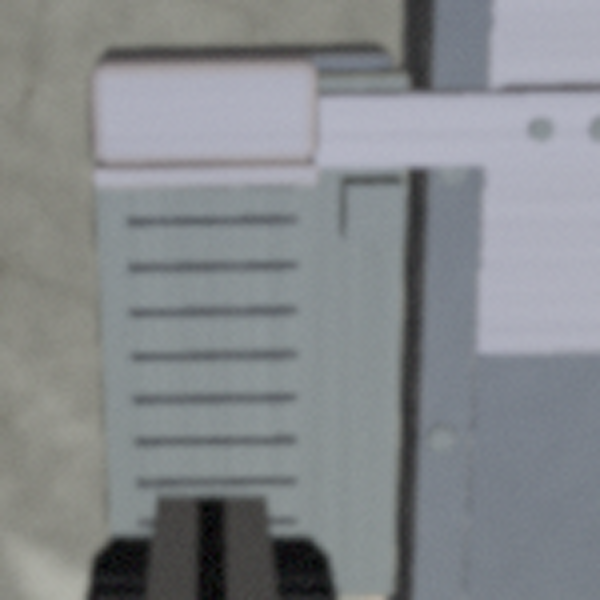

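The crop shows the tooth (near crop 372,205) clear behind the arm's rear edge, with the pedal up and the cover at its end stop. I'm handing in the job.

```bash
python3 -c "
from station import manip as m
print(m.sign_off())"
```

```text
the job is handed in; nothing more can be done
None
```

The cover is closed against its end stop, with the catch sprung up behind its arm and the gripper clear. I handed the job in at about 13 s.

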